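# Key and seat the lid of the pacifier steriliser pod

## Task

The round lid of the pacifier steriliser pod lies loose on its silicone seal with its notch away from the locating pin on the pod's ear. With a fingertip against the lid's raised bar, turn the lid until its notch stands over the pin, leaving it up on the seal meanwhile, then press it straight down until it is fully home all round, and take the hand away. Do not pinch the bar or lift the lid, and leave the other things on the counter where they are.

Things in the scene. Friction and masses are not known exactly. Their poses are not given: they have to be found in the camera images.
- pod: Grey round steriliser pod, 134 mm across, on a white dock 160 mm across; both fixed. Origin on the counter under the pod's centre, z up. Its rim, on which the seated lid rests, is 78 mm above the counter. +x points from the centre to a small ear (30 mm wide, reaching 92 mm out, top 77 mm above the counter) that carries the locating pin.
- pin (a point): Top centre of the locating pin: an upright steel pin of 10 mm diameter with a tapered tip, on the ear, 70 mm from the pod's centre, its top 84 mm above the counter. The lid's edge hides its inner half until the notch comes over it.
- lid: White round lid, a loose disc 140 mm across, 9 mm thick, 0.1 to 0.18 kg. Origin at the centre of the disc's underside, z up; +x points to the notch. A lamp stem (27 mm across, 45 mm long) under its centre turns in the pod's sleeve with 2 mm of play; it stays where it is left. At the start the underside is 85 mm above the counter, 1 mm above the pin; seated, 78 mm. Notch and pin start 50 to 180° apart.
- notch (a point): On the lid: the middle of the notch's mouth, 70 mm from the lid's centre along its +x, at the underside's level. The notch is cut in the lid's edge through its whole thickness, 18 mm wide and 8 mm deep, and clears the pin when the lid is turned to within about 3 degrees.
- bar_top (a point): On the lid: centre of the top face of its raised bar, straight above the lid's centre. The bar runs along the lid's x axis: 90 mm long, 12 mm thick, upright sides, 16 mm high above the disc (its top 25 mm above the disc's underside). A sideways push of 0.5 to 2 N near the bar's end turns the lid.
- seal (a joint): Travel in m of the silicone ring seal (122 mm across) under the lid: 0 standing proud with the lid on it, 0.007 when the lid is home. It goes straight down under about 8 N (more when pushed fast: some 15 N at 100 mm/s), does not give under 6 N, and stays where it is pushed to.
- bottle_a: Slim polypropylene bottle with clear cap, loose, 58 mm diameter, 156 mm tall. Origin under its centre.
- bottle_b: Wide polypropylene bottle with beige nipple, loose, 70 mm diameter, 141 mm tall. Origin under its centre.
- saucer: White ceramic saucer, loose, 130 mm diameter, 18 mm high. Origin under its centre.
- nipple: Beige silicone nipple standing on the saucer, loose, 49 mm diameter, 43 mm tall. Origin under its centre.
- pacifier: White pacifier lying on the counter near the pod, loose, about 48 x 46 mm, 22 mm high. Origin under its centre.
- scoop: White measuring scoop near the pod, loose, cup 36 mm across and 26 mm high, handle 87 mm to its +x. Origin under the cup.
- ring_collar: White screw ring of a bottle near the pod, loose, 62 mm diameter, 17 mm high. Origin under its centre.
- tongs: Stainless tongs lying on the counter, loose, 190 mm long, 12 mm high. Origin under the middle.
Not all that is in view belongs to the job. What is shaped like the lid but pink or turquoise is not meant.

How it is judged:
On the way, in this order (a step that is already met when the one before it is completed fails the run):
1. the lid is turned until its notch stands over the pin, still up on the seal (horizontal distance between notch and pin below 0.008 m and z of lid in the frame of pod above 0.083 m and angle between lid's own z axis and vertical below 0.025 rad), for 0.2 s.
2. the lid is pressed home on the rim, its notch round the pin (horizontal distance between notch and pin below 0.0065 m and z of lid in the frame of pod below 0.08 m and angle between lid's own z axis and vertical below 0.025 rad), for 0.2 s.
At the end, for the whole second after the job is handed in: The lid lies at rest on the pod's rim (underside within 2 mm of it, level within 1.4 degrees), its notch round the pin (notch and pin centres within 6.5 mm in plan), the seal pushed down, every other loose thing within 20 mm of its start, and the robot clear (all of step 2 and linear speed of lid below 0.01 m/s and angular speed of lid below 0.1 rad/s and value of joint seal above 0.005 m and distance of each of bottle_a, bottle_b, saucer, nipple, pacifier, scoop, ring_collar, tongs from where it was at the start of the episode below 0.02 m); the robot touches nothing.
It fails at once if the lid is lifted more than 7 mm off its seal or tipped more than 8.6 degrees (z of lid in the frame of pod above 0.092 m or angle between lid's own z axis and vertical above 0.15 rad).
It fails at once if the bar is pinched: gripped with more than 20 N between the fingers while the lid is not yet home (contact force between the fingers and lid above 20 N and z of lid in the frame of pod above 0.081 m and z of the grasp point in the frame of lid below 0.038 m and y of the grasp point in the frame of lid between -0.007 and 0.007 m and x of the grasp point in the frame of lid between -0.05 and 0.05 m).
It fails at once if another loose thing is pushed more than 20 mm or lifted (distance of any of bottle_a, bottle_b, saucer, nipple, pacifier, scoop, ring_collar, tongs from where it was at the start of the episode above 0.02 m).
It also fails if it takes over 64 s, if anything falls off the work surface, if the arm or the gripper's body presses on something with over 40 N, if the wrist force passes 120 N, or if a joint passes its speed limit or range.

## Robot

A 7-joint arm with a two-finger parallel gripper is mounted at the origin on the work surface. World frame = base frame: x ahead of the robot, y to its left, z up, the work surface at z = 0. Lengths are in m, angles in rad, forces in N, time in s.
With the tool pointing down it reaches from about 0.425 to 0.8 m from the base axis. Payload 8.3 kg.
Tool frame: the origin (TCP) lies where the fingers leave the gripper's body, on its centre line; the fingertips stand 73 mm ahead of it and the grasp point (between the pads) lies 54 mm ahead of it; z points along the fingers, y is the line along which they close (so a half turn about z gives the same grasp; the last joint's range is limited). The gripper opens to 85 mm and grips with 20 to 120 N. Pads are 22 mm wide; open, the fingers measure 114 mm over their backs; the gripper's body (76 mm by 85 mm) begins 54 mm behind the grasp point. The pads swing forward as they close: fully open they stand 13 mm farther back than shut.
Start: joints at [-1.25, 0.383, 0.016, 1.37, -0.006, 1.388, -0.046], TCP at [0.234, 0.58, 0.304] pointing down, gripper open.
Joint ranges: [-2.95, 2.95], [-0.25, 2.06], [-1.52, 1.56], [0.18, 2.33], [-1.44, 4.58], [0.02, 2.06], [-3.01, 3.01]. Speed limits (rad/s): [2.39, 2.39, 3.01, 3.01, 3.14, 3.14, 3.14].

## Interface

Orientations are given as a unit quaternion [x, y, z, w].
In Python, from bench import ctrl gives the robot as it stands. The module is installed in compiled form; this text tells all that it offers.
- The arm moves only by the shell command python3 -m jog 'ROWS'. ROWS is JSON, a list of rows, each a list of 7 numbers: the turn, a rotation vector about the tool's x, y, z in rad, then the shift along the tool's x, y, z in m, then the finger opening in m, from 0 to 0.0854. In form: [[wx, wy, wz, tx, ty, tz, claw], ...]. A call has 1 to 12 rows; each row is the pose to reach, as a shift and turn from the pose commanded when the call began, along the tool's axes at that moment; what a row does not reach only later rows make up. A row lasts 1/10 s, in which the tool goes at most 50 mm and 8.59 degrees, less where a joint would pass 70% of its speed; a pose out of reach is approached as far as the arm can. A call with a gripper value outside its range is refused whole. The fingers move at their own pace and stop on an object; the grip force is fixed at half the most. Time passes only in rows, so rows that repeat a pose let the fingers close. It gives the time, the measured TCP pose, the force, the opening and the grip force at its end, in the units of the state.
- ctrl.state(): the state, without advancing time (a new reading comes with each control period).
- ctrl.read_camera(name): name is "scene" or "side" or "wrist"; returns the picture (480x640x3 uint8, red, green, blue); there is no depth.
- ctrl.camera_model(name): a dict with "fx", "fy", "cx", "cy" (pixels), "view" (4x4, takes a point from world to camera coordinates). Camera axes: x right, y down, z forward; pixel columns grow to the right and rows downward; lengths in m; the calibration is good to about 2 mm. A picture is of the moment at which its call begins: read the wrist's pose just before it. camera_model takes no time and is no camera call; for the wrist camera it gives the pose at the moment of the call.
- ctrl.hand_in(): hands the job in; it is judged then, once.
The state is a dict: "time_s": time; "qpos": joint angles; "qd": joint speeds; "joint_torque": joint torques, N m; "ee_pos": TCP position; "orientation": TCP orientation; "force": force on the tool from outside, world axes, zero at the start; "wrist_torque": the same for the moment, N m; "gripper_width": finger opening in m; "grip_force": force on a finger pad.
Only numpy, scipy, OpenCV 4.12 (cv2) and the standard library are available. Lean on these libraries where they do the work, as an engineer would, in place of code of your own. Each camera call takes 0.05 s, during which the arm holds its last target. There are 200 camera calls.

## Working session

There is one attempt and no reset: what is moved stays moved. The work goes in short steps, Python scripts to look and compute and a shell command to move; the robot and the scene stay as the last step left them, time stands still between calls to the robot, and variables do not carry over. Pictures are saved under pics/ and viewed, at most 10 in all, crops included, and the job is handed in when it is done.

```bash
mkdir -p pics; python3 - <<'E'
from bench import ctrl
import cv2
s=ctrl.state();print(s)
a=[]
for n in("scene","side"):
    m=ctrl.camera_model(n);print(n,m)
    cv2.imwrite(f"pics/{n}0.png",ctrl.read_camera(n)[:,:,::-1])
E
```

```text
{'time_s': 0.0, 'qpos': array([-1.24989431,  0.38425509,  0.01638728,  1.37114383, -0.00630334,
        1.38822295, -0.04653836]), 'qd': array([-0.00046331,  0.0011996 ,  0.00041421, -0.00162399, -0.00045556,
        0.00030012, -0.00010651]), 'joint_torque': array([-3.09225406e-04, -6.27598572e+01,  8.44005235e-01, -3.71833956e+01,
        1.64261082e-02,  1.38515770e-02,  6.14882106e-05]), 'ee_pos': array([0.23386504, 0.57920534, 0.30287296]), 'orientation': array([ 1.90719128e-01,  9.81644149e-01, -9.75209374e-04, -1.69773039e-04]), 'force': array([-0.50949916,  0.16480696, -0.35999512]), 'wrist_torque': array([ 0.02153445, -0.04661983, -0.01320469]), 'grip_force': 0.0, 'gripper_width': 0.08530733677491316}
scene {'fx': 488.86245683708665, 'fy': 488.86245683708665, 'cx': 321.57340345680836, 'cy': 242.60805357738215, 'view': array([[-0.84437363,  0.53572339, -0.00579823,  0.41437834],
       [ 0.45676847,  0.7141895 , -0.53037337, -0.17072754],
       [-0.27999239, -0.45048174, -0.84774434,  1.19634698],
       [ 0.        ,  0.        ,  0.        ,  1.        ]])}
side {'fx': 619.6689304279257, 'fy': 619.6689304279257, 'cx': 312.2529149005961, 'cy': 236.17176627339572, 'view': array([[-0.95368272, -0.30050139,  0.01371791,  0.46694641],
       [-0.19014583,  0.56686246, -0.80156816,  0.16180248],
       [ 0.23309618, -0.7670501 , -0.59774602,  1.19123369],
       [ 0.        ,  0.        ,  0.        ,  1.        ]])}
```

View pics/scene0.png

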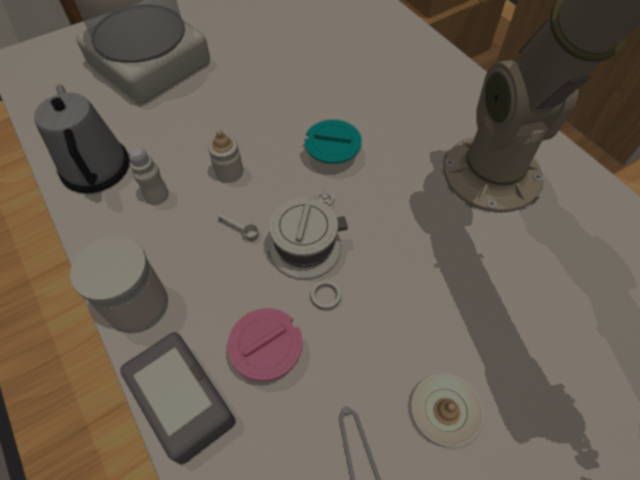

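View pics/side0.png

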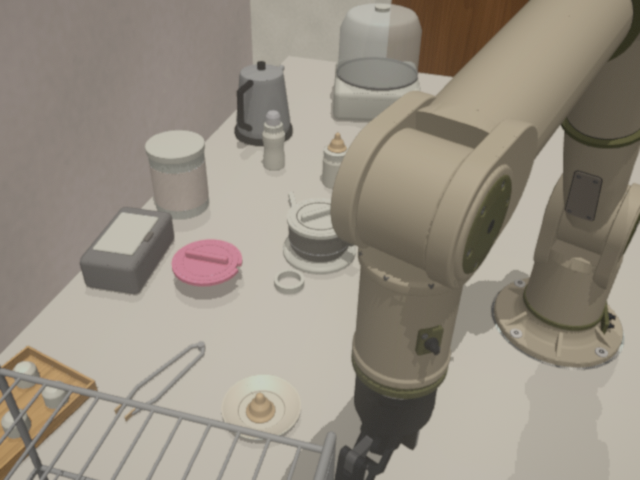

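The lid is at about (304,228) in scene, with the dark ear to its right at (343,224). In side it is at (318,218). The bar runs from (308,205) to (300,240). I'll enlarge it to find the notch.

```bash
cat > h.py <<'E'
from bench import ctrl
import cv2, numpy as np
def ray(n,uv,z,m=None):
    m=m or ctrl.camera_model(n);V=np.array(m["view"]);R=V[:3,:3];c=-R.T@V[:3,3]
    uv=np.atleast_2d(uv).astype(float)
    d=np.c_[(uv[:,0]-m["cx"])/m["fx"],(uv[:,1]-m["cy"])/m["fy"],np.ones(len(uv))]@R
    return c+d*((z-c[2])/d[:,2])[:,None]
def proj(n,p,m=None):
    m=m or ctrl.camera_model(n);V=np.array(m["view"]);q=np.atleast_2d(p)@V[:3,:3].T+V[:3,3]
    return np.c_[q[:,0]/q[:,2]*m["fx"]+m["cx"],q[:,1]/q[:,2]*m["fy"]+m["cy"]]
E
python3 - <<'E'
from h import *
a=cv2.imread("pics/scene0.png")[180:280,255:360]
b=cv2.imread("pics/side0.png")[180:280,270:375]
f=lambda a:cv2.convertScaleAbs(cv2.resize(a,None,fx=3.8,fy=5.7 if 0 else 3.8,interpolation=cv2.INTER_CUBIC),alpha=1.3)
cv2.imwrite("pics/z0.png",np.hstack([f(a),f(b)]))
c=ray("scene",[(304,227)],.094)[0];print(c)
print(ray("scene",[(308,205),(300,240)],.11),ray("scene",[(343,224)],.077))
E
```

```text
[ 0.49815818 -0.05452787  0.094     ]
[[ 0.46780323 -0.08740342  0.11      ]
 [ 0.52597797 -0.02287318  0.11      ]] [[ 0.4198744  -0.02696721  0.077     ]]
```

View pics/z0.png

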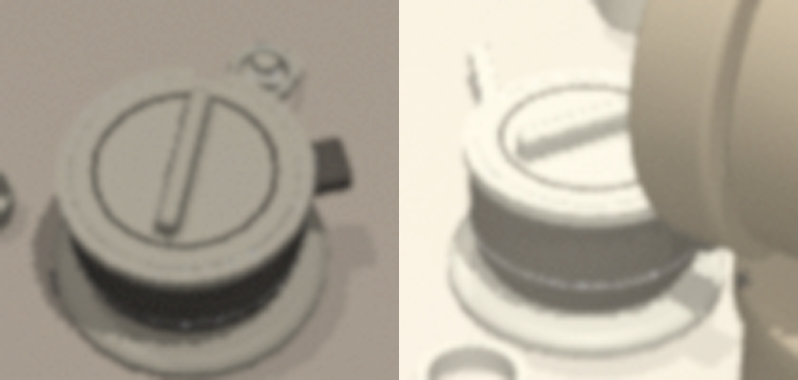

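```bash
cat >> h.py <<'E'
from scipy.spatial.transform import Rotation as Ro
def shift(p):
    "tool-axes shift from current pose to world point p for TCP"
    s=ctrl.state();return Ro.from_quat(s["orientation"]).inv().apply(np.array(p)-s["ee_pos"])
E
python3 - <<'E'
from h import *
m=ctrl.camera_model("wrist");V=m["view"];s=ctrl.state();T=Ro.from_quat(s["orientation"])
c=-V[:3,:3].T@V[:3,3]
print(m["fx"],"cam in tool",T.inv().apply(c-s["ee_pos"]),"axes rows",(V[:3,:3]@T.as_matrix()).round(3))
print(T.as_matrix().round(3),shift([.5,-.055,.31]))
E
```

```text
371.09513874552226 cam in tool [ 0.06577737 -0.00047843 -0.07029611] axes rows [[ 0.     1.     0.001]
 [-0.965  0.    -0.262]
 [-0.262 -0.001  0.965]]
[[-0.927  0.374 -0.001]
 [ 0.374  0.927 -0.002]
 [-0.    -0.002 -1.   ]] [-0.48421908 -0.4885126  -0.00616524]
```

```bash
python3 -m jog '[[0,0,0,-0.36,-0.325,0,0],[0,0,0,-0.36,-0.325,0,0],[0,0,0,-0.36,-0.325,0,0],[0,0,0,-0.36,-0.325,0,0],[0,0,0,-0.36,-0.325,0,0],[0,0,0,-0.36,-0.325,0,0],[0,0,0,-0.36,-0.325,0,0],[0,0,0,-0.36,-0.325,0,0],[0,0,0,-0.36,-0.325,0,0],[0,0,0,-0.36,-0.325,0,0],[0,0,0,-0.36,-0.325,0,0],[0,0,0,-0.36,-0.325,0,0]]'
python3 -m jog '[[0,0,0,-0.184,-0.164,0,0],[0,0,0,-0.184,-0.164,0,0],[0,0,0,-0.184,-0.164,0,0],[0,0,0,-0.184,-0.164,0,0],[0,0,0,-0.184,-0.164,0,0],[0,0,0,-0.184,-0.164,0,0],[0,0,0,-0.184,-0.164,0,0],[0,0,0,-0.184,-0.164,0,0],[0,0,0,-0.184,-0.164,0,0]]'
python3 - <<'E'
from h import *
m=ctrl.camera_model("wrist");np.save("m1.npy",m,allow_pickle=True)
print(ctrl.state()["ee_pos"],ctrl.state()["orientation"])
cv2.imwrite("pics/w1.png",ctrl.read_camera("wrist")[:,:,::-1])
E
```

```text
time_s: 1.3
ee_pos: [0.4461, 0.1428, 0.3037]
orientation: [0.192, 0.981, -0.0, -0.0]
force: [-0.1, 0.6, -0.2]
gripper_width: 0.0001
grip_force: 0.0
time_s: 2.2
ee_pos: [0.5553, -0.0751, 0.3038]
orientation: [0.189, 0.982, 0.0, -0.0]
force: [-0.8, -0.3, 0.3]
gripper_width: 0.0002
grip_force: 0.0
[ 0.55527759 -0.07512232  0.30375762] [ 1.88897425e-01  9.81996660e-01  4.95489181e-04 -2.76601235e-04]
```

View pics/w1.png

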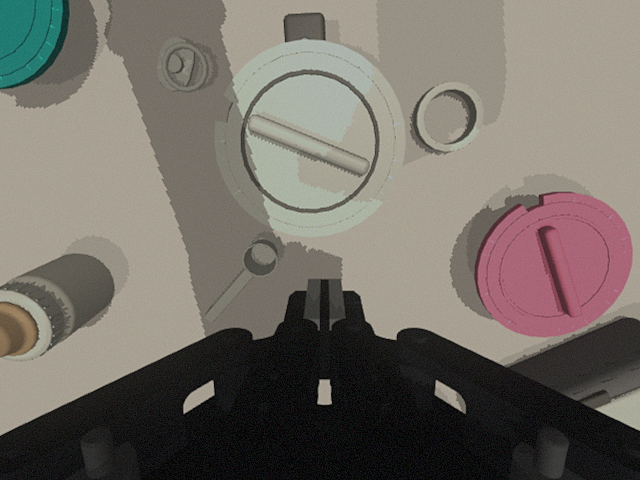

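The ear is at the top (304,27), the lid centre is near (312,140), and the bar runs (256,122) to (362,166). There may be a dark notch mark at the left edge (231,103), so I'm zooming in.

```bash
python3 - <<'E'
from h import *
a=cv2.imread("pics/w1.png")[5:245,195:425]
a=cv2.resize(a,None,fx=2.4,fy=2.4,interpolation=cv2.INTER_CUBIC)
l=cv2.cvtColor(a,cv2.COLOR_BGR2LAB);l[:,:,0]=cv2.createCLAHE(4,(4,4)).apply(l[:,:,0])
cv2.imwrite("pics/z1.png",cv2.cvtColor(l,cv2.COLOR_LAB2BGR))
E
```

```text
(no output)
```

View pics/z1.png

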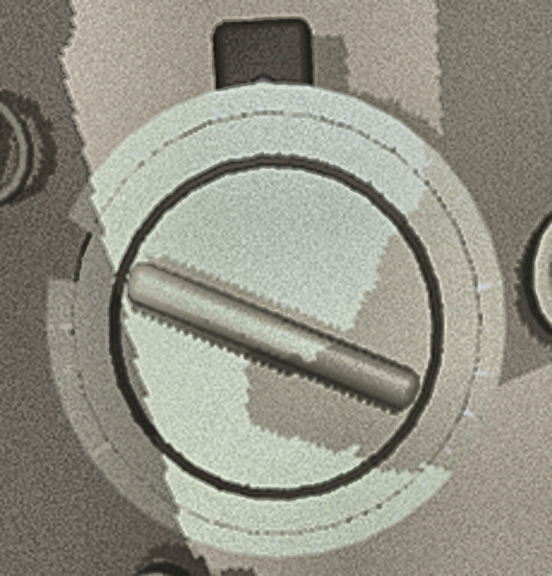

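```bash
cat >> h.py <<'E'
def circ(P):
    A=np.c_[2*P[:,:2],np.ones(len(P))];x=np.linalg.lstsq(A,(P[:,:2]**2).sum(1),rcond=None)[0]
    return x[:2],np.sqrt(x[2]+x[0]**2+x[1]**2)
E
python3 - <<'E'
from h import *
m=np.load("m1.npy",allow_pickle=True).item()
g=cv2.imread("pics/w1.png",0)
# groove: darkest point along radial spokes
ts=np.radians(np.arange(0,360,3));pts=[]
for t in ts:
    r=np.arange(60,80,.5);u=312+r*np.cos(t);v=141+r*np.sin(t)
    s=cv2.remap(cv2.GaussianBlur(g,(3,3),0),u.astype(np.float32)[None],v.astype(np.float32)[None],1)[0].astype(float)
    i=s.argmin()
    if s[i]<np.median(s)-25: pts.append((u[i],v[i]))
P=ray("wrist",pts,.094,m)
for _ in range(4):
    c,r=circ(P);e=abs(np.hypot(*(P[:,:2]-c).T)-r);P=P[e<max(.0015,1.5*np.median(e))]
print("lid c",c,"r",r,len(P),e.max())
# ear
k=(g[5:60,270:340]<95).astype(np.uint8);n,L,st,ce=cv2.connectedComponentsWithStats(k);i=1+st[1:,4].argmax()
cn=cv2.findContours((L==i).astype(np.uint8),0,1)[0][0]
rect=cv2.boxPoints(cv2.minAreaRect(cn))+[270,5];print("ear",st[i],rect.round(1))
E_=ray("wrist",rect,.077,m)[:,:2];print(E_,np.linalg.norm(E_-np.roll(E_,1,0),axis=1))
b=ray("wrist",[(250,121),(366,168)],.108,m)[:,:2];print("bar",b,np.linalg.norm(b[1]-b[0]),b.mean(0),"ang",np.degrees(np.arctan2(*(b[0]-b[1])[::-1])))
n_=ray("wrist",[(226,109)],.094,m)[0,:2];print("notch",n_,np.linalg.norm(n_-c),np.degrees(np.arctan2(*(n_-c)[::-1])))
pn=ray("wrist",[(304,37.5)],.084,m)[0,:2];print("pin",pn,np.linalg.norm(pn-c),np.degrees(np.arctan2(*(pn-c)[::-1])))
eo=ray("wrist",[(304.3,13)],.077,m)[0,:2];print("ear out",eo,np.linalg.norm(eo-c),np.degrees(np.arctan2(*(eo-c)[::-1])))
E
```

```text
lid c [ 0.49603676 -0.06376028] r 0.049161975583555784 120 0.0007806355813937405
ear [ 14   8  42  29 706] [[283.1  14.2]
 [323.6  12. ]
 [325.1  39. ]
 [284.5  41.1]]
[[ 0.40542568 -0.04751068]
 [ 0.41491325 -0.02010862]
 [ 0.43147297 -0.02562111]
 [ 0.42184522 -0.05350281]] [0.01747875 0.02899804 0.01745313 0.02949717]
bar [[ 0.46621115 -0.09492063]
 [ 0.52557835 -0.0320106 ]] 0.08649934049697997 [ 0.49589475 -0.06346561] ang -133.34038970546578
notch [ 0.45090798 -0.10972932] 0.06441862882213861 -134.4715359073647
pin [ 0.42653022 -0.0397    ] 0.07355309026870942 160.90627061559334
ear out [ 0.41037403 -0.03314738] 0.09096842384074107 160.33486328437215
```

```bash
python3 - <<'E'
from h import *
print(ctrl.state()["qpos"].round(3), shift([.5005,-.0210,.21]), shift([.5005,-.0210,.172]))
print(proj("scene",[.496,-.0636,.094]),proj("side",[.496,-.0636,.094]))
E
```

```text
[-0.391  0.265  0.579  1.574 -0.149  1.346  1.395] [0.07105573 0.03016061 0.09395636] [0.0710405  0.03012917 0.13195634]
[[302.6063164 223.4467149]] [[319.08226868 215.232466  ]]
```

```bash
python3 -m jog '[[0,0,0.15,0.04,0.02,0.04,0],[0,0,0.3,0.071,0.03,0.07,0],[0,0,0.375,0.071,0.03,0.094,0],[0,0,0.375,0.071,0.03,0.094,0],[0,0,0.375,0.071,0.03,0.11,0],[0,0,0.375,0.071,0.03,0.12,0],[0,0,0.375,0.071,0.03,0.126,0],[0,0,0.375,0.071,0.03,0.132,0],[0,0,0.375,0.071,0.03,0.132,0],[0,0,0.375,0.071,0.03,0.132,0]]'
python3 - <<'E'
from h import *
s=ctrl.state();T=Ro.from_quat(s["orientation"])
print(s["ee_pos"],s["force"],T.as_matrix().round(3),T.inv().apply(np.array([.496,-.0636,.172])-s["ee_pos"]))
a=ctrl.read_camera("wrist")[:,:,::-1];b=ctrl.read_camera("scene")[150:310,220:400,::-1]
cv2.imwrite("pics/w2.png",np.hstack([cv2.resize(a,(480,360)),cv2.resize(b,(320,360))]))
c=np.array([.034,.017])
for th in (0,6,12,18,24,30,36,42,48,54,60,66,70):
    t=np.radians(th);R=np.array([[np.cos(t),-np.sin(t)],[np.sin(t),np.cos(t)]])
    p=R@np.array([.017,.034])-np.array([.026,.034]);print(th,t.round(3),p.round(4))
E
```

```text
time_s: 3.25
ee_pos: [0.501, -0.0234, 0.1722]
orientation: [0.37, 0.929, -0.0, 0.0]
force: [-0.2, 0.8, 0.3]
gripper_width: 0.0003
grip_force: 0.0
[ 0.50097336 -0.02335807  0.17220255] [-0.211568    0.83241096  0.26705377] [[-0.726  0.688  0.   ]
 [ 0.688  0.726 -0.   ]
 [-0.     0.    -1.   ]] [-0.02407974 -0.03262378  0.00020704]
0 0.0 [-0.009  0.   ]
6 0.105 [-0.0126  0.0016]
12 0.209 [-0.0164  0.0028]
18 0.314 [-0.0203  0.0036]
24 0.419 [-0.0243  0.004 ]
30 0.524 [-0.0283  0.0039]
36 0.628 [-0.0322  0.0035]
42 0.733 [-0.0361  0.0026]
48 0.838 [-0.0399  0.0014]
54 0.942 [-0.0435 -0.0003]
60 1.047 [-0.0469 -0.0023]
66 1.152 [-0.0501 -0.0046]
70 1.222 [-0.0521 -0.0064]
```

View pics/w2.png

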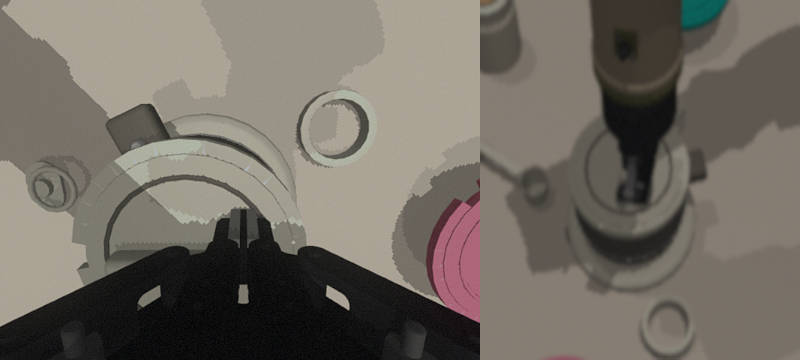

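The closed fingertips stand on the disc's right side, beside the bar, with no contact force. The notch shows at the left (80,265). I'll turn 48° first and then measure.

```bash
python3 -m jog '[[0,0,0,-0.005,0,0,0],[0,0,0,-0.009,0,0,0],[0,0,0.105,-0.0126,0.0016,0,0],[0,0,0.209,-0.0164,0.0028,0,0],[0,0,0.314,-0.0203,0.0036,0,0],[0,0,0.419,-0.0243,0.004,0,0],[0,0,0.524,-0.0283,0.0039,0,0],[0,0,0.628,-0.0322,0.0035,0,0],[0,0,0.733,-0.0361,0.0026,0,0],[0,0,0.838,-0.0399,0.0014,0,0],[0,0,0.838,-0.0399,0.0014,0,0]]'
python3 - <<'E'
from h import *
m=ctrl.camera_model("wrist");s=ctrl.state();T=Ro.from_quat(s["orientation"])
print(s["ee_pos"],s["force"],s["qpos"].round(2),T.as_matrix()[:2,0])
np.save("m3.npy",m,allow_pickle=True)
cv2.imwrite("pics/w3.png",ctrl.read_camera("wrist")[:,:,::-1])
print("pin px",proj("wrist",[.4300,-.0402,.084],m))
E
```

```text
time_s: 4.45
ee_pos: [0.531, -0.0503, 0.172]
orientation: [0.717, 0.697, -0.0, 0.0]
force: [0.5, -0.4, 0.6]
gripper_width: 0.0001
grip_force: 0.0
[ 0.53103293 -0.05029571  0.17196474] [ 0.48217571 -0.36568121  0.60047438] [-0.57  0.36  0.73  1.82 -0.27  1.07  0.24] [0.02826673 0.99960015]
pin px [[100.05240404 268.34000691]]
```

View pics/w3.png

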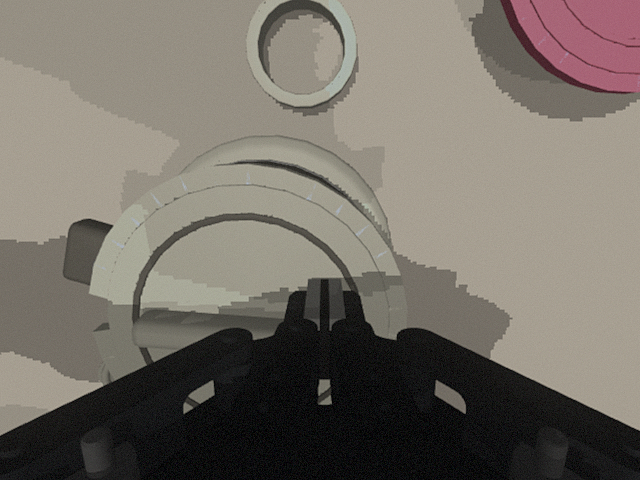

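The lid has turned. The notch is at the left edge, about (100,313), and the ear is at (88,250). The bar lies against the finger, running left from (300,322) to (136,325).

```bash
python3 - <<'E'
from h import *
m=np.load("m3.npy",allow_pickle=True).item()
c=np.array([.496,-.0636]);ang=lambda p:np.degrees(np.arctan2(*(p-c)[::-1]))
n=ray("wrist",[(90,296),(96,330),(108,308),(110,327)],.094,m)[:,:2]
print([(ang(p).round(1),np.linalg.norm(p-c).round(4)) for p in n])
b=ray("wrist",[(148,311),(270,318)],.109,m)[:,:2];print("bar edge",b,np.degrees(np.arctan2(*(b[0]-b[1])[::-1])))
b=ray("wrist",[(137,328)],.108,m)[0,:2];print(b,ang(b),np.linalg.norm(b-c))
# bar end dir & groove centre
g=cv2.GaussianBlur(cv2.imread("pics/w3.png",0),(3,3),0);pts=[]
for t in np.radians(np.arange(190,340,3)):
    r=np.arange(90,130,.5);u=247+r*np.cos(t);v=320+r*np.sin(t)
    s=cv2.remap(g,u.astype(np.float32)[None],v.astype(np.float32)[None],1)[0].astype(float);i=s.argmin()
    if s[i]<np.median(s)-25: pts.append((u[i],v[i]))
P=ray("wrist",pts,.094,m)
for _ in range(5):
    cc,r=circ(P);e=abs(np.hypot(*(P[:,:2]-cc).T)-r);P=P[e<max(.001,1.5*np.median(e))]
print("lid c",cc,r,len(P))
e=ray("wrist",[(72,219),(64,278),(68,248)],.077,m)[:,:2];print([(ang(p).round(1),np.linalg.norm(p-c).round(4)) for p in e])
E
```

```text
[(np.float64(167.8), np.float64(0.0678)), (np.float64(-178.3), np.float64(0.0668)), (np.float64(171.9), np.float64(0.0601)), (np.float64(-179.3), np.float64(0.0603))]
bar edge [[ 0.46184499 -0.04971415]
 [ 0.50969934 -0.05410007]] 174.76339043264866
[ 0.45573267 -0.05755539] 171.4629573961262 0.04071849009157145
lid c [ 0.49721528 -0.06509327] 0.048524410611933085 48
[(np.float64(150.3), np.float64(0.0908)), (np.float64(169.4), np.float64(0.0902)), (np.float64(159.4), np.float64(0.0893))]
```

```bash
python3 -m jog '[[0,0,0.08,-0.0028,0.001,0,0],[0,0,0.16,-0.0057,0.0018,0,0],[0,0,0.244,-0.0087,0.0025,0,0],[0,0,0.244,-0.0087,0.0025,0,0],[0,0,0.244,-0.0087,0.0025,0,0]]'
python3 -m jog '[[0,0,0,0.006,0,0,0],[0,0,0,0.01,0,-0.02,0],[0,0,0,0.01,0,-0.06,0],[0,0,0,-0.03,0,-0.10,0],[0,0,0,-0.06,0,-0.11,0],[0,0,0,-0.06,0,-0.11,0],[0,0,0,-0.06,0,-0.11,0]]'
python3 - <<'E'
from h import *
m=ctrl.camera_model("wrist");s=ctrl.state()
print(s["ee_pos"],s["force"],s["qpos"].round(2))
np.save("m4.npy",m,allow_pickle=True)
cv2.imwrite("pics/w4.png",ctrl.read_camera("wrist")[:,:,::-1])
E
```

```text
time_s: 5.0
ee_pos: [0.5329, -0.0583, 0.1719]
orientation: [0.795, 0.607, -0.0, 0.0]
force: [-1.2, 0.2, 1.1]
gripper_width: -0.0
grip_force: 0.0
time_s: 5.7
ee_pos: [0.517, -0.1165, 0.2824]
orientation: [0.796, 0.605, 0.001, 0.0]
force: [-0.0, 1.6, -1.3]
gripper_width: 0.0001
grip_force: 0.0
[ 0.51695913 -0.11654035  0.28236165] [-0.03749294  1.61587507 -1.26266862] [-0.56  0.24  0.86  1.7  -0.19  1.29  0.07]
```

View pics/w4.png

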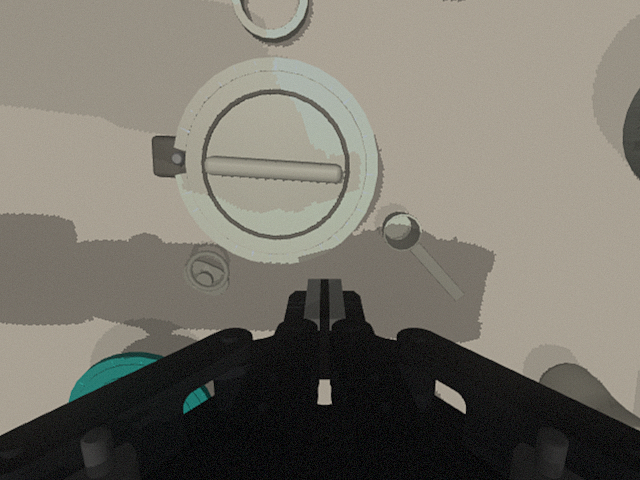

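The pin at (178,158) now stands in the notch, the ear is at (167,156), and the bar runs (206,163) to (341,174). Next I measure the residual angle.

```bash
python3 - <<'E'
from h import *
m=np.load("m4.npy",allow_pickle=True).item()
im=cv2.imread("pics/w4.png");g=cv2.GaussianBlur(im[:,:,1],(3,3),0);pts=[]
for t in np.radians(np.arange(0,360,3)):
    r=np.arange(64,84,.5);u=276+r*np.cos(t);v=165+r*np.sin(t)
    s=cv2.remap(g,u.astype(np.float32)[None],v.astype(np.float32)[None],1)[0].astype(float);i=s.argmin()
    if s[i]<np.median(s)-25: pts.append((u[i],v[i]))
P=ray("wrist",pts,.094,m)
for _ in range(5):
    c,r=circ(P);e=abs(np.hypot(*(P[:,:2]-c).T)-r);P=P[e<max(.001,1.5*np.median(e))]
print("lid c",c,r,len(P))
ang=lambda p:np.degrees(np.arctan2(*(p-c)[::-1])).round(1)
b=ray("wrist",[(203,163),(344,174)],.108,m)[:,:2];print("bar",b.mean(0),np.linalg.norm(b[1]-b[0]),np.degrees(np.arctan2(*(b[0]-b[1])[::-1])))
p=ray("wrist",[(178,158.5)],.084,m)[0,:2];print("pin",p,ang(p),np.linalg.norm(p-c))
k=(g[130:182,145:176]<110).astype(np.uint8);ys,xs=np.nonzero(k)
e=ray("wrist",[(154,137),(153,176),(153,156.5)],.077,m)[:,:2];print("ear",[(ang(q),np.linalg.norm(q-c).round(4)) for q in e])
sh=shift(np.r_[c,.2]);print(sh)
a=cv2.resize(im[125:195,140:360],None,fx=3.6,fy=3.6,interpolation=cv2.INTER_CUBIC);cv2.imwrite("pics/z4.png",a)
E
```

```text
lid c [ 0.49674393 -0.06560159] 0.049124268345759996 120
bar [ 0.49778861 -0.06487081] 0.09182704742101197 160.10754697103658
pin [ 0.43074505 -0.04115481] 159.7 0.07038108182903473
ear [(np.float64(151.4), np.float64(0.0909)), (np.float64(168.9), np.float64(0.0928)), (np.float64(160.1), np.float64(0.0911))]
[ 0.04248278 -0.03271454  0.0816892 ]
```

View pics/z4.png

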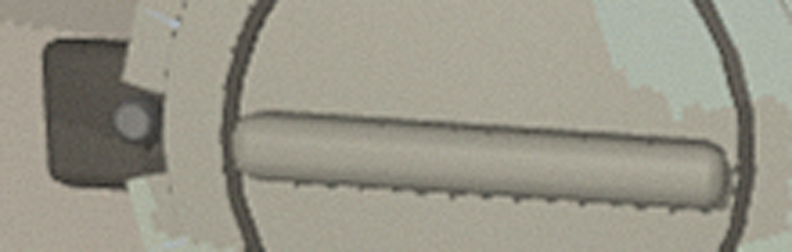

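```bash
python3 - <<'E'
from h import *
m=np.load("m4.npy",allow_pickle=True).item();c=np.array([.49674,-.0656])
q=ray("wrist",[(173.9,147.8),(176.1,175),(185,151.4),(185.6,172.8)],.094,m)[:,:2]
d=q-c;print(np.degrees(np.arctan2(d[:,1],d[:,0])),np.linalg.norm(d,axis=1),np.linalg.norm(q[0]-q[1]))
E
```

```text
[153.21361227 168.38759789 154.05018316 167.41808785] [0.06967098 0.0688958  0.06205664 0.06210408] 0.018311290484258932
```

The notch is at 160.8° and the pin at about 160°, so they agree within 1°. I'll press down at the bar's centre.

```bash
python3 -m jog '[[0,0,0,0.0425,-0.0325,0.02,0],[0,0,0,0.0425,-0.0325,0.05,0],[0,0,0,0.0425,-0.0325,0.08,0],[0,0,0,0.0425,-0.0325,0.09,0],[0,0,0,0.0425,-0.0325,0.092,0],[0,0,0,0.0425,-0.0325,0.094,0],[0,0,0,0.0425,-0.0325,0.096,0]]'
python3 -c "
from h import *
print(shift([.497,-.0654,.18]))"
```

```text
time_s: 6.45
ee_pos: [0.4978, -0.0669, 0.1869]
orientation: [0.796, 0.605, 0.001, 0.001]
force: [0.5, 0.3, 0.4]
gripper_width: -0.0001
grip_force: 0.0
[ 0.00121751 -0.00118702  0.00693959]
```

```bash
python3 -m jog '[[0,0,0,0.001,-0.001,0.001,0],[0,0,0,0.001,-0.001,0.002,0],[0,0,0,0.001,-0.001,0.003,0],[0,0,0,0.001,-0.001,0.004,0],[0,0,0,0.001,-0.001,0.005,0],[0,0,0,0.001,-0.001,0.006,0],[0,0,0,0.001,-0.001,0.007,0],[0,0,0,0.001,-0.001,0.008,0]]'
python3 -m jog '[[0,0,0,0,0,0.001,0],[0,0,0,0,0,0.002,0],[0,0,0,0,0,0.003,0],[0,0,0,0,0,0.003,0]]'
```

```text
time_s: 7.25
ee_pos: [0.4965, -0.0654, 0.1787]
orientation: [0.796, 0.605, 0.0, -0.0]
force: [-2.5, 1.4, 8.6]
gripper_width: -0.0001
grip_force: 4.3
time_s: 7.65
ee_pos: [0.4965, -0.0654, 0.1757]
orientation: [0.796, 0.605, 0.0, -0.0]
force: [-2.3, 0.3, 9.1]
gripper_width: 0.0002
grip_force: 4.5
```

```bash
python3 -m jog '[[0,0,0,0,0,0.0005,0],[0,0,0,0,0,0.001,0],[0,0,0,0,0,0.001,0]]'; python3 -m jog '[[0,0,0,0,0,0.0005,0],[0,0,0,0,0,0.001,0],[0,0,0,0,0,0.001,0]]'
```

```text
time_s: 7.95
ee_pos: [0.4967, -0.0655, 0.1756]
orientation: [0.796, 0.605, 0.001, -0.0]
force: [-8.2, 2.1, 20.1]
gripper_width: -0.0003
grip_force: 10.4
time_s: 8.25
ee_pos: [0.4967, -0.0655, 0.1755]
orientation: [0.796, 0.605, 0.001, -0.001]
force: [-13.7, 2.3, 33.1]
gripper_width: 0.0004
grip_force: 16.4
```

The force climbs to 33 N with no further travel, so the lid is on the rim. I'll retract and check.

```bash
python3 -m jog '[[0,0,0,0,0,-0.004,0],[0,0,0,0,0,-0.02,0],[0,0,0,0,0,-0.06,0],[0,0,0,-0.03,0.02,-0.10,0],[0,0,0,-0.044,0.033,-0.11,0],[0,0,0,-0.044,0.033,-0.11,0],[0,0,0,-0.044,0.033,-0.11,0],[0,0,0,-0.044,0.033,-0.11,0]]'
python3 - <<'E'
from h import *
m=ctrl.camera_model("wrist");np.save("m5.npy",m,allow_pickle=True)
im=ctrl.read_camera("wrist")[:,:,::-1].copy();cv2.imwrite("pics/w5.png",im)
g=cv2.GaussianBlur(im[:,:,1],(3,3),0);q=proj("wrist",[.4967,-.0656,.087],m)[0];pts=[]
for t in np.radians(np.arange(0,360,3)):
    r=np.arange(60,84,.5);u=q[0]+r*np.cos(t);v=q[1]+r*np.sin(t)
    s=cv2.remap(g,u.astype(np.float32)[None],v.astype(np.float32)[None],1)[0].astype(float);i=s.argmin()
    if s[i]<np.median(s)-25: pts.append((u[i],v[i]))
P=ray("wrist",pts,.087,m)
for _ in range(5):
    c,r=circ(P);e=abs(np.hypot(*(P[:,:2]-c).T)-r);P=P[e<max(.001,1.5*np.median(e))]
print("lid c",c,r,len(P),q,ctrl.state()["force"])
f=lambda a,s:cv2.resize(a,s,interpolation=cv2.INTER_CUBIC)
cv2.imwrite("pics/z5.png",np.vstack([f(im[110:210,140:400],(780,300)),f(ctrl.read_camera("side")[170:290,200:512,::-1],(780,300))]))
E
```

```text
time_s: 9.05
ee_pos: [0.5158, -0.1155, 0.2817]
orientation: [0.796, 0.606, -0.001, -0.001]
force: [0.0, 0.5, -1.1]
gripper_width: 0.0002
grip_force: 0.0
lid c [ 0.49701006 -0.06551894] 0.04911499930990681 120 [279.3874766  168.13083003] [0.4163492  0.33817462 0.51191114]
```

View pics/z5.png

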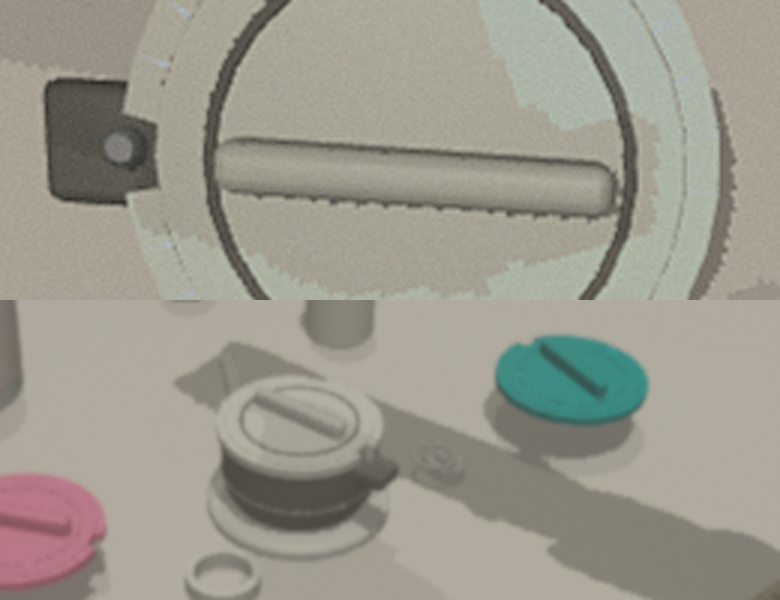

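The pin (120,147) sits in the notch. The groove radius at the seated height is 49.1 mm, the same as before, so the lid is down and level. The other objects look undisturbed.

```bash
python3 -c "
from bench import ctrl
print(ctrl.hand_in())"
```

```text
the job is handed in; nothing more can be done
None
```

I turned the lid until its notch was over the pin (within about 1°), pressed it down onto the rim, moved the hand clear and handed the job in at about 9 s; the last pictures show it seated and level, but no verdict came back.

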